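# Stage four containers by height in a stepped filling block

### The job

Load the wooden stepped block with the two glass vials, the small aluminium flask and the tiny black-capped pot, one upright in each well, in order of height so that all four caps finish level for the cap check: the tallest container in the lowest well, and so on up to the shortest in the highest. Set each one down rather than dropping it, and do not disturb the amber jar and the sample tube that lie nearby.

Things in the scene. Friction and masses are not known exactly. Their poses are not given: they have to be found in the camera images.
- small_flask: small spun-aluminium flask with a narrow neck and cap, standing: 106 mm tall, body 41 mm across in its lower half, narrowing to the cap, which is 24 mm across (the top 13 mm). Origin at the centre of its underside, z up along its axis.
- tall_vial: clear glass vial with a white screw cap, the taller of two alike: 85 mm tall, body 46 mm across, cap about 37 mm across (the top 23 mm). Origin at the centre of its underside, z up along its axis.
- short_vial: clear glass vial with a white screw cap, the shorter of two alike: 68 mm tall, body 45 mm across up to 47 mm height, cap 36 mm across (the top 22 mm). Origin at the centre of its underside, z up along its axis.
- attar_pot: tiny clear pot with a black cap: 34 mm tall, 33 mm across, cap 28 mm across (the top 14 mm). Origin at the centre of its underside, z up along its axis.
- well_a: round well 58 mm across and 5 mm deep, inside a metal collar 3.5 mm thick, with a dark liner, on the lowest step of the wooden stepped block. Its origin is the centre of the well's floor, 16 mm above the table; z is up, and y runs along the row from the lowest step towards the highest. The step measures 70 mm along the row (y) and 76 mm across it (x); the block is fixed to the table and its four wells stand 70 mm apart in one straight row, each step higher than the last.
- well_b: round well 62 mm across and 5 mm deep, inside a metal collar 3.5 mm thick, with a dark liner, on the second lowest step of the wooden stepped block. Its origin is the centre of the well's floor, 37 mm above the table; z is up, and y runs along the row from the lowest step towards the highest. The step measures 70 mm along the row (y) and 76 mm across it (x).
- well_c: round well 62 mm across and 5 mm deep, inside a metal collar 3.5 mm thick, with a dark liner, on the second highest step of the wooden stepped block. Its origin is the centre of the well's floor, 54 mm above the table; z is up, and y runs along the row from the lowest step towards the highest. The step measures 70 mm along the row (y) and 76 mm across it (x).
- well_d: round well 50 mm across and 5 mm deep, inside a metal collar 3.5 mm thick, with a dark liner, on the highest step of the wooden stepped block. Its origin is the centre of the well's floor, 88 mm above the table; z is up, and y runs along the row from the lowest step towards the highest. The step measures 70 mm along the row (y) and 76 mm across it (x); the collar of each well stands 5 mm above its floor, so a container is best gripped above that height.
- amber_jar: bystander: low dark amber jar with a cream lid, 54 mm across, 32 mm tall. Origin at the centre of its underside.
- sample_tube: bystander: clear sample tube with a white cap, lying flat, 78 mm long (its y axis), 20 mm across. Origin at the centre of its underside.
There are look-alikes about, which are no part of the job. Leave any blue look-alike of the tall_vial alone. Leave any pink look-alike of the attar_pot alone.

How it is judged:
By the outcome, as a careful person would: the job done as asked, in the order asked, and still so for the second after the job is handed in, with the robot touching nothing.
It also fails if it takes over 112 s, if anything falls off the work surface, if the arm or the gripper's body presses on something with over 40 N, if the wrist force passes 120 N, or if a joint passes its speed limit or range.

### The arm

A 7-joint arm with a two-finger parallel gripper is mounted at the origin on a cart in front of the work surface, level with it; the furniture and walls round the work are solid. World frame = base frame: x ahead of the robot, y to its left, z up, the work surface at z = 0. Lengths are in m, angles in rad, forces in N, time in s.
With the tool pointing down it reaches from about 0.35 to 0.9 m from the base axis. Payload 8.1 kg.
Tool frame: the origin (TCP) lies midway between the tips of the shut fingers; the grasp point (between the pads) lies arm.grasp_offset behind it (arm.grasp_offset is the distance from the TCP to the grasp point, in m); z points along the fingers, y is the line along which they close (so a half turn about z gives the same grasp; the last joint's range is limited). The gripper opens to 92 mm and grips with 3 to 60 N. Pads are 19 mm wide; open, the fingers measure 130 mm over their backs; the gripper's body (75 mm by 190 mm) begins 47 mm behind the grasp point.
Start: joints at [1.026, 0.434, 0.025, 1.573, -0.012, 1.134, -0.075], TCP at [0.267, -0.565, 0.227] pointing down, gripper open.
Joint ranges: [-2.62, 2.62], [-0.44, 2.09], [-1.27, 1.32], [0.08, 2.57], [-1.32, 4.46], [0.12, 2], [-2.74, 2.74]. Speed limits (rad/s): [2.22, 2.22, 3.01, 3.01, 3.14, 3.14, 3.14].

### API

Orientations are given as a rotation vector (axis times angle).
In Python, from cell import observe, imaging, arm gives the robot as it stands.
- The arm moves only by the tool apply_moves, never from a script. Its argument "commands" is a list of rows, each a list of 5 numbers: the opening in per cent of the stroke, from 0 (shut) to 100 (fully open), then the shift along the world's x, y, z in units of 0.06 m (1.0 is 0.06 m), then the turn about the world's z in units of 0.5 rad (1.0 is 0.5 rad). A call has 1 to 12 rows; each row shifts and turns the commanded pose from where the row before left it; what a row does not reach is not made up. A row lasts 1/8 s, in which the tool goes at most 62.5 mm and 10.7 degrees, less where a joint would pass 70% of its speed; a pose out of reach is approached as far as the arm can. A call with a number of a shift or a turn outside -1 to 1 is refused whole. A call with a gripper value outside its range is refused whole. The fingers move at their own pace and stop on an object; "newtons" is the grip in N (left out, the last holds). Time passes only in rows, so rows that do not move let the fingers close. It gives the time, the measured TCP pose, the force, the opening and the grip force at its end, in the units of the state.
- observe(): the state, without advancing time (a new reading comes with each control period).
- imaging.get_image(name): name is "side" or "top" or "wrist"; returns (picture, depth): 400x640x3 uint8, red, green, blue; 400x640 float32, m along the optical axis (not along the pixel's ray), 0 where there is no reading.
- imaging.camera_params(name): a dict with "camera_matrix" (3x3 intrinsics, pixels), "origin" and "rotation" of the camera in the world; the wrist camera has in their place "tool_from_camera" (4x4, takes a point from camera to tool coordinates, whose origin is the TCP and whose axes are the flange's). Camera axes: x right, y up, looking along -z (the intrinsics and any distortion apply to the point x, -y, -z); pixel columns grow to the right and rows downward; lengths in m; the calibration is good to about 2 mm. The wrist camera is an equidistant fisheye: a pixel r from the principal point sees the ray r / f radians off the axis. A picture is of the moment at which its call begins: read the wrist's pose just before it. camera_params takes no time and is no camera call.
- arm.sign_off(): hands the job in; it is judged then, once.
The state is a dict: "clock": time; "joints": joint angles; "dq": joint speeds; "joint_efforts": joint torques, N m; "position": TCP position; "ee_rot": TCP orientation; "force": force on the tool from outside, world axes, zero at the start; "ft_torque": the same for the moment, N m; "width": opening from 0.0 (shut) to 1.0 (fully open); "gripper_force": force on a finger pad.
Only numpy, scipy, OpenCV 4.12 (cv2) and the standard library are available. Lean on these libraries where they do the work, as an engineer would, in place of code of your own. Each camera call takes 0.05 s, during which the arm holds its last target. There are 200 camera calls.

## Working session

There is one attempt and no reset: what is moved stays moved. The work goes in short steps, Python scripts to look and compute and a tool call to move; the robot and the scene stay as the last step left them, time stands still between calls to the robot, and variables do not carry over. Pictures are saved under pics/ and viewed, at most 14 in all, crops included, and the job is handed in when it is done.

Besides the shell and the picture viewer there is one more tool, called after "Request:" as name(argument=value, ...), one argument or row to a line, values as JSON. apply_moves: Moves the arm, as the interface text tells. Its arguments: {"type":"object","properties":{"commands":{"type":"array"},"newtons":{"type":"number"}},"required":["commands"]}

```bash
ls; mkdir -p pics
cat > h.py <<'E'
import numpy as np, cv2
from cell import observe, imaging, arm
def cam(n):
    p=imaging.camera_params(n); rgb,d=imaging.get_image(n); return p,rgb,d
def cloud(p,d):
    K=np.array(p["camera_matrix"]);h,w=d.shape
    u,v=np.meshgrid(np.arange(w),np.arange(h))
    P=np.stack([(u-K[0,2])/K[0,0]*d,-(v-K[1,2])/K[1,1]*d,-d],-1)
    return P@np.array(p["rotation"]).T+np.array(p["origin"])
E
python3 - <<'E'
from h import *
s=observe(); print(s["clock"],s["position"],s["ee_rot"],s["width"],arm.grasp_offset)
for n in("top","side"):
    p,r,d=cam(n); print(n,p)
    cv2.imwrite(f"pics/{n}0.png",r[...,::-1]); np.savez(f"{n}0.npz",r=r,d=d,X=cloud(p,d))
print(imaging.camera_params("wrist"))
E
```

```text
pics
0.0 [ 0.26696935 -0.5645419   0.22593578] [-3.06379658e+00 -6.87920634e-01  7.96293610e-04] 1.0028207185250677 0.0188
top {'camera_matrix': array([[381.97509529,   0.        , 323.42110017],
       [  0.        , 381.97509529, 197.21013209],
       [  0.        ,   0.        ,   1.        ]]), 'origin': array([ 0.30826864, -0.00985731,  1.16611294]), 'rotation': array([ 0.15872597, -0.16189041, -1.60045711])}Traceback (most recent call last):
  File "<stdin>", line 5, in <module>
  File "h.py", line 9, in cloud
    return P@np.array(p["rotation"]).T+np.array(p["origin"])
           ~~~~~~~~~~~~~~~~~~~~~~~~~~~^~~~~~~~~~~~~~~~~~~~~~
ValueError: operands could not be broadcast together with shapes (400,640) (3,)
```

```bash
sed -i 's/P@np.array(p\["rotation"\]).T/P@cv2.Rodrigues(np.array(p["rotation"]))[0].T/' h.py
python3 - <<'E'
from h import *
for n in("top","side"):
    p,r,d=cam(n); 
    if n=="side": print(n,p)
    cv2.imwrite(f"pics/{n}0.png",r[...,::-1]); np.savez(f"{n}0.npz",r=r,d=d,X=cloud(p,d))
print(imaging.camera_params("wrist"))
E
```

```text
side {'camera_matrix': array([[416.80617934,   0.        , 315.33915144],
       [  0.        , 416.80617934, 198.89596797],
       [  0.        ,   0.        ,   1.        ]]), 'origin': array([-0.59648435, -0.22404352,  0.82125955]), 'rotation': array([ 0.81815589, -0.69938862, -1.26712818])}
{'camera_matrix': array([[309.70691629,   0.        , 320.29845148],
       [  0.        , 309.70691629, 201.73044024],
       [  0.        ,   0.        ,   1.        ]]), 'tool_from_camera': array([[ 3.97812725e-04,  9.56455148e-01,  2.91879070e-01,
         7.86219220e-02],
       [ 9.99999845e-01, -2.66803759e-04, -4.88650438e-04,
        -8.09448466e-04],
       [-3.89497794e-04,  2.91879219e-01, -9.56455106e-01,
        -1.57695237e-01],
       [ 0.00000000e+00,  0.00000000e+00,  0.00000000e+00,
         1.00000000e+00]])}
```

View pics/top0.png

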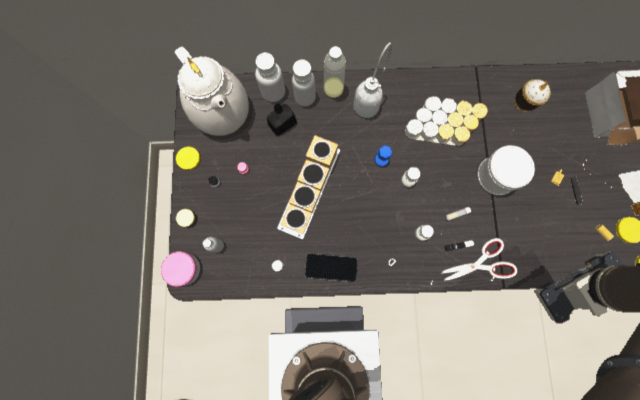

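View pics/side0.png

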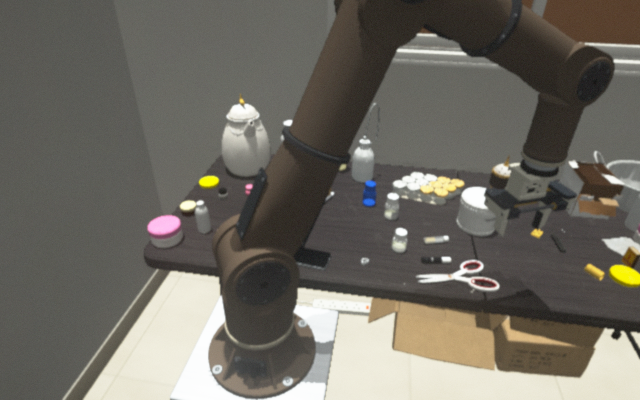

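The top view shows two white-capped vials at (411,177) and (425,232), with a blue look-alike at (384,156). The flask is at (212,244) and a black-capped pot at (213,181), with a pink look-alike at (243,168). The amber jar is at (186,218), the sample tube at (458,213), and the stepped block runs from (295,218) to (322,150). Next I'll measure these and take an enlarged crop.

Run:
```python
from h import *
z=np.load("top0.npz");X=z["X"];r=z["r"]
def top(name,u,v,R=14,lo=.012):
    w=X[v-R:v+R+1,u-R:u+R+1].reshape(-1,3); w=w[w[:,2]>lo]
    h=np.percentile(w[:,2],95); c=w[w[:,2]>h-.008]
    print(name,"h",h.round(4),"topc",((c.min(0)+c.max(0))/2)[:2].round(4),"ext",np.ptp(c,axis=0)[:2].round(3),"n",len(c))
for a in [("v1",411,177),("v2",425,232),("flask",212,244),("pot",213,181),("pink",243,168),("amber",186,218),("tube",458,213),("white",278,266),("blue",384,156)]: top(*a)
for u,v in [(295,218),(304,197),(313,174),(322,150)]:
    w=X[v-2:v+3,u-2:u+3].reshape(-1,3); print("well",u,v,np.median(w,0).round(4))
print("table",X[250,250],X[120,250])
a=cv2.resize(r[130:290,165:345],None,fx=4,fy=3.75,interpolation=cv2.INTER_CUBIC)
cv2.imwrite("pics/cropL.png",cv2.resize(r[125:285,165:345],None,fx=3.3,fy=3.3,interpolation=cv2.INTER_CUBIC)[...,::-1])
cv2.imwrite("pics/cropR.png",cv2.resize(r[130:270,370:520],None,fx=3.5,fy=3.5,interpolation=cv2.INTER_CUBIC)[...,::-1])
```

```text
v1 h 0.0865 topc [ 0.4589 -0.1546] ext [0.301 0.289] n 124
v2 h 0.0701 topc [ 0.3739 -0.1692] ext [0.131 0.319] n 120
flask h 0.1073 topc [0.3641 0.1559] ext [0.112 0.332] n 61
pot h 1.1661 topc [ 0.3083 -0.0099] ext [0. 0.] n 7
pink h 0.0396 topc [0.4834 0.1167] ext [0.35  0.253] n 54
amber h 0.0361 topc [0.4132 0.2094] ext [0.21  0.438] n 233
tube h 0.0217 topc [ 0.4019 -0.2358] ext [0.187 0.452] n 136
white h 0.0249 topc [0.3325 0.0666] ext [0.048 0.153] n 81
blue h 0.0873 topc [ 0.4942 -0.1157] ext [0.372 0.212] n 122
well 295 218 [0.4837 0.0722 0.0166]
well 304 197 [0.5436 0.0421 0.0379]
well 313 174 [0.6095 0.0127 0.0552]
well 322 150 [ 0.6721 -0.0169  0.0885]
table [ 3.93113961e-01  2.11735084e-01 -2.10655137e-05] [8.13001097e-01 2.12952013e-01 7.08888470e-04]
```

View pics/cropL.png

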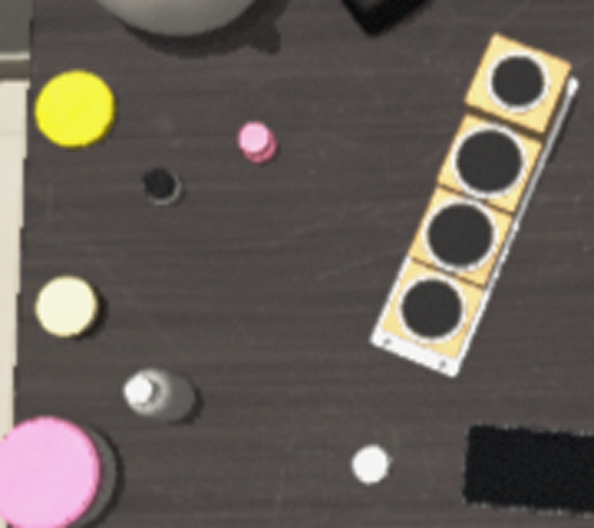

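Crop: the pot with the black cap is at (213,181), clearly different from the pink one at (243,168). The flask is the only small aluminium one, at (212,244). The lowest well is at the bottom of the row. The vials are identified by height: 86.5 mm at (411,177) is the tall one, 70 mm at (425,232) the short one; (384,156) is blue. Confirming the vials and refining positions next.

Run:
```python
from h import *
z=np.load("top0.npz");X=z["X"];r=z["r"].astype(int);d=z["d"]
p=imaging.camera_params("top");K=p["camera_matrix"];R=cv2.Rodrigues(np.array(p["rotation"]))[0];o=p["origin"]
def px(u,v,h):
    q=R@np.array([(u-K[0,2])/K[0,0],-(v-K[1,2])/K[1,1],-1]); return (o+q*(h-o[2])/q[2])[:2]
def top(name,u,v,h,Rr=16):
    s=np.s_[v-Rr:v+Rr+1,u-Rr:u+Rr+1]; m=(d[s]>.1)&(abs(X[s][...,2]-h)<.007)
    n,l,st,c=cv2.connectedComponentsWithStats(m.astype(np.uint8)); k=1+np.argmax(st[1:,4]); 
    cu,cv_=c[k][0]+u-Rr,c[k][1]+v-Rr; q=X[s][l==k]
    print(name,"uv",cu.round(1),cv_.round(1),"xy@h",px(cu,cv_,h).round(4),"ext",np.ptp(q,axis=0).round(3),"zmed",np.median(q[:,2]).round(4),st[k,4])
for a in [("tall",411,177,.085),("short",425,232,.068),("flask",212,244,.106),("pot",213,181,.034),("pink",243,168,.034),("amber",186,218,.032),("tube",458,213,.02),("white",278,266,.02),("blue",384,156,.085)]:
    try: top(*a)
    except Exception as e: print(a,e)
g=r.sum(2)
s=np.s_[170:195,202:226]; m=(g[s]<70).astype(np.uint8)
n,l,st,c=cv2.connectedComponentsWithStats(m); k=1+np.argmax(st[1:,4]); print("pot dark",c[k]+[202,170],st[k],px(*(c[k]+[202,170]),.032))
W=[]
for (u,v),h in zip([(295,218),(304,197),(313,174),(322,150)],[.016,.037,.054,.088]):
    s=np.s_[v-14:v+15,u-14:u+15]; m=(g[s]<240).astype(np.uint8)
    n,l,st,c=cv2.connectedComponentsWithStats(m,connectivity=4); k=l[14,14]; q=c[k]+[u-14,v-14]
    W.append(px(*q,h+.004)); print("well",q.round(1),st[k],W[-1].round(4))
W=np.array(W);t=W-W.mean(0);print(np.diff(W,axis=0),np.linalg.norm(np.diff(W,axis=0),axis=1));u_=np.linalg.svd(t)[2][0];u_*=np.sign(u_[0]);print("fit",[ (W.mean(0)+u_*.07*k).round(4).tolist() for k in(-1.5,-.5,.5,1.5)],u_)
# big obstacles near
for n,(u,v) in dict(teapot=(215,95),black=(282,120),can=(505,170)).items(): print(n,X[v,u].round(3))
```

```text
tall uv 413.3 173.5 xy@h [ 0.5923 -0.2813] ext [0.035 0.035 0.012] zmed 0.084 124
short uv 426.6 231.3 xy@h [ 0.4234 -0.3098] ext [0.032 0.035 0.01 ] zmed 0.0673 117
flask uv 206.9 243.0 xy@h [0.4089 0.3109] ext [0.022 0.021 0.009] zmed 0.1057 58
pot uv 212.4 180.1 xy@h [0.6069 0.3207] ext [0.027 0.028 0.011] zmed 0.0337 68
pink uv 241.9 166.9 xy@h [0.6456 0.231 ] ext [0.027 0.025 0.014] zmed 0.0337 67
amber uv 184.8 217.8 xy@h [0.4936 0.4014] ext [0.049 0.055 0.013] zmed 0.0319 248
tube uv 457.5 213.9 xy@h [ 0.478 -0.421] ext [0.035 0.076 0.01 ] zmed 0.0172 139
white uv 276.9 265.6 xy@h [0.3431 0.1284] ext [0.027 0.03  0.013] zmed 0.0196 87
blue uv 385.1 151.8 xy@h [ 0.6617 -0.2034] ext [0.036 0.036 0.01 ] zmed 0.084 124Traceback (most recent call last):
  File "<stdin>", line 16, in <module>
    return _wrapfunc(a, 'argmax', axis=axis, out=out, **kwds)
    return bound(*args, **kwds)
ValueError: attempt to get argmax of an empty sequence
```

View pics/cropR.png

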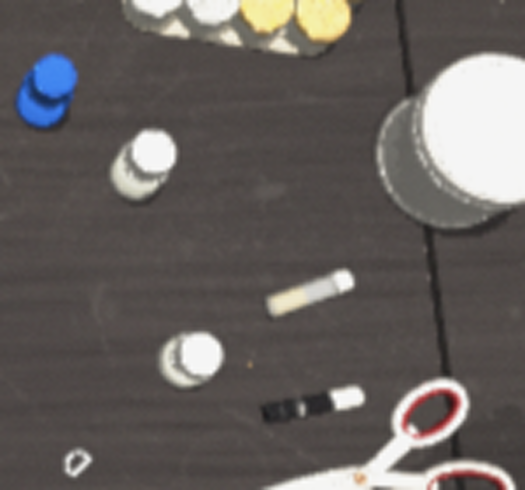

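The right crop confirms both vials: white caps, tall one at crop (153,152), short one at (202,355), with the blue one apart from them. The tube is at crop (310,290). Now the wells.

Run:
```python
from h import *
z=np.load("top0.npz");X=z["X"];r=z["r"].astype(int);d=z["d"]
p=imaging.camera_params("top");K=p["camera_matrix"];R=cv2.Rodrigues(np.array(p["rotation"]))[0];o=p["origin"]
def px(u,v,h):
    q=R@np.array([(u-K[0,2])/K[0,0],-(v-K[1,2])/K[1,1],-1]); return (o+q*(h-o[2])/q[2])[:2]
g=r.sum(2)
W=[]
for (u,v),h in zip([(295,218),(304,197),(313,174),(322,150)],[.016,.037,.054,.088]):
    s=np.s_[v-14:v+15,u-14:u+15]; m=(g[s]<240).astype(np.uint8)
    n,l,st,c=cv2.connectedComponentsWithStats(m,connectivity=4); k=l[14,14]; q=c[k]+[u-14,v-14]
    W.append(px(*q,h+.003)); print("well",q.round(1),st[k],W[-1].round(4))
W=np.array(W);t=W-W.mean(0);print(np.linalg.norm(np.diff(W,axis=0),axis=1));u_=np.linalg.svd(t)[2][0];u_*=np.sign(u_[0]);print("fit",[ (W.mean(0)+u_*.07*k).round(4).tolist() for k in(-1.5,-.5,.5,1.5)],u_)
for n,(u,v) in dict(teapot=(215,95),can=(505,170)).items(): print(n,X[v,u].round(3))
s=observe();print(cv2.Rodrigues(np.array(s["ee_rot"]))[0].round(3),s["joints"])
# tallest pts in transit zone
m=(d>.1)&(X[...,0]>.3)&(X[...,0]<.75)&(abs(X[...,1])<.47)&(X[...,2]>.11);print(m.sum(),X[m].round(2)[::40])
```

```text
well [295.3 218.2] [  6   7  17  16 212] [0.4826 0.071 ]
well [303.9 195.9] [  5   5  19  17 247] [0.5464 0.0423]
well [312.6 173.5] [  5   5  18  18 248] [0.6106 0.0136]
well [321.4 149.1] [  7   7  14  13 154] [ 0.6747 -0.0152]
[0.06994709 0.07040882 0.07022869]
fit [[0.4828, 0.0709], [0.5466, 0.0422], [0.6105, 0.0136], [0.6744, -0.0151]] [ 0.91237607 -0.40935304]
teapot [0.8   0.269 0.207]
can [ 0.587 -0.54   0.107]
[[ 0.904  0.428 -0.001]
 [ 0.428 -0.904  0.001]
 [-0.    -0.001 -1.   ]] [ 1.02637996  0.43504243  0.02494906  1.57386056 -0.01159102  1.13401059
 -0.07510099]
22 [[0.75 0.3  0.13]]
```

Measurements agree with the given heights and the 70 mm pitch. I'll start with the short vial, turning so the fingers close along x, clear of the marker and the tube.

Request:
apply_moves(
  commands=[
    [80, 0.33, 0.53, 0, 0.33],
    [80, 0.33, 0.53, 0, 0.33],
    [80, 0.33, 0.53, 0, 0.33],
    [80, 0.33, 0.53, 0, 0.33],
    [80, 0.33, 0.53, 0, 0.33],
    [80, 0.33, 0.53, 0, 0.33],
    [80, 0.33, 0.53, 0, 0.33],
    [80, 0.3, 0.53, 0, 0.33],
    [80, 0, 0, -0.5, 0],
    [80, 0, 0, -0.5, 0],
    [80, 0, 0, 0, 0],
  ],
  newtons=20,
)

```text
clock: 1.52
position: [0.4223, -0.3098, 0.1649]
ee_rot: [-1.997, -2.42, 0.001]
force: [1.1, -0.2, 0.5]
width: 0.8
gripper_force: 0.0
```

```bash
cat >> h.py <<'E'
def wcloud():
    p=imaging.camera_params("wrist");s=observe();rgb,d=imaging.get_image("wrist")
    K=p["camera_matrix"];h,w=d.shape;u,v=np.meshgrid(np.arange(w),np.arange(h))
    a=(u-K[0,2])/K[0,0];b=(v-K[1,2])/K[1,1];r=np.hypot(a,b)+1e-9;t=np.tan(r)
    P=np.stack([a/r*t*d,-b/r*t*d,-d],-1);T=p["tool_from_camera"];P=P@T[:3,:3].T+T[:3,3]
    X=P@cv2.Rodrigues(np.array(s["ee_rot"]))[0].T+s["position"];X[d<.02]=np.nan
    return s,rgb,d,X
def cap(X,xy,h,R=.05,tol=.006):
    m=(abs(X[...,2]-h)<tol)&(np.hypot(X[...,0]-xy[0],X[...,1]-xy[1])<R);q=X[m][:,:2].astype(np.float32)
    return len(q),cv2.minEnclosingCircle(q) if len(q) else None
E
python3 - <<'E'
from h import *
s,r,d,X=wcloud();cv2.imwrite("pics/w1.png",r[...,::-1])
print(cap(X,(.4234,-.3098),.068))
E
```

```text
(1228, ((0.42597243189811707, -0.3090616464614868), 0.017790375277400017))
```

View pics/w1.png

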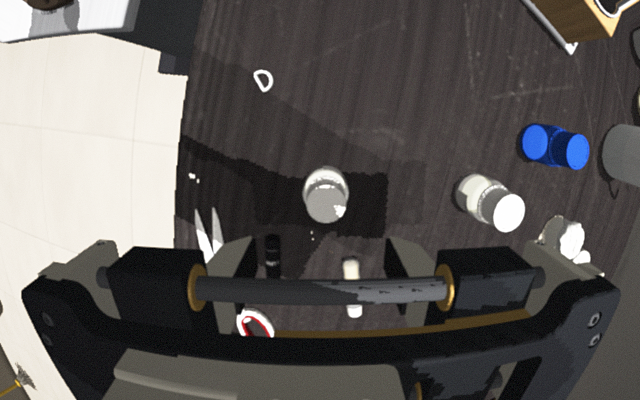

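The wrist view shows the short vial at (327,195), between the fingers, with nothing in their way. Its measured cap agrees with the top camera to 3 mm and has the right radius (18 mm). Descending to grip.

Request:
apply_moves(
  commands=[
    [80, 0.04, 0, -0.5, 0],
    [80, 0, 0, -0.5, 0],
    [80, 0, 0, -0.5, 0],
    [80, 0, 0, -0.5, 0],
    [80, 0, 0, -0.3, 0],
    [80, 0, 0, -0.23, 0],
    [80, 0, 0, 0, 0],
    [0, 0, 0, 0, 0],
    [0, 0, 0, 0, 0],
    [0, 0, 0, 0, 0],
    [0, 0, 0, 0, 0],
    [0, 0, 0, 0, 0],
  ],
  newtons=20,
)

```text
clock: 3.08
position: [0.4265, -0.3108, 0.0153]
ee_rot: [1.999, 2.423, 0.0]
force: [-0.4, 0.3, 6.1]
width: 0.473
gripper_force: 20.0
```

Request:
apply_moves(
  commands=[
    [0, 0, 0, 0.3, 0],
    [0, 0, 0, 0.6, 0],
    [0, 0, 0, 0.6, 0],
    [0, 0, 0, 0.5, 0],
    [0, 0.38, 0.67, 0.05, 0.24],
    [0, 0.38, 0.67, 0.05, 0.24],
    [0, 0.38, 0.67, 0.05, 0.24],
    [0, 0.38, 0.67, 0.05, 0.24],
    [0, 0.38, 0.67, 0, 0.24],
    [0, 0.38, 0.67, 0, 0.24],
    [0, 0.38, 0.67, 0, 0.24],
    [0, 0.38, 0.7, 0, 0.24],
  ],
)

```text
clock: 4.58
position: [0.609, 0.0137, 0.1466]
ee_rot: [-0.649, -3.073, 0.001]
force: [1.6, -0.1, -0.7]
width: 0.473
gripper_force: 20.0
```

Request:
apply_moves(
  commands=[
    [0, 0, 0, 0, 0],
  ],
)

```text
clock: 4.7
position: [0.6093, 0.0178, 0.1468]
ee_rot: [-0.644, -3.075, -0.005]
force: [-0.2, 0.0, -0.3]
width: 0.468
gripper_force: 20.0
```

Run:
```python
from h import *
s,r,d,X=wcloud();cv2.imwrite("pics/w2.png",r[...,::-1]);print(s["position"],s["ee_rot"],s["joints"])
p,r,d=cam("top");X=cloud(p,d);cv2.imwrite("pics/t2.png",cv2.resize(r[120:250,250:380],None,fx=4,fy=4)[...,::-1])
```

```text
[0.60934293 0.0178476  0.14675242] [-0.64374894 -3.07458418 -0.00524038] [ 0.29920044  0.56314719 -0.61533088  1.66994191  0.36504236  1.02515004
  0.7230311 ]
```

View pics/w2.png

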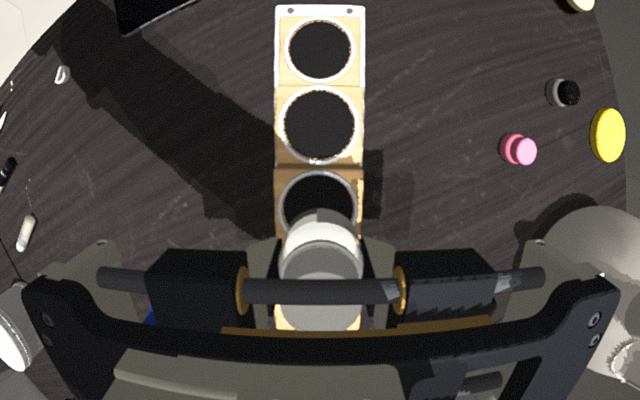

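Wrist view: the vial is held upright over the row, whose axis runs straight along the picture. Wells A and B are open at (320,50) and (318,125). A quick check of the wells from here:

Run:
```python
from h import *
s,r,d,X=wcloud();print(s["position"],s["ee_rot"])
g=r.astype(int).sum(2)
for (u,v),xy,h,rad in [((320,50),(.4828,.0709),.016,.029),((318,125),(.5466,.0422),.037,.031)]:
    print(cap(X,xy,h,rad+.012,.0025),cap(X,xy,h+.005,rad+.012,.0015))
    m=(abs(X[...,2]-h)<.0025)&(np.hypot(X[...,0]-xy[0],X[...,1]-xy[1])<.033)&(g<150);print(np.nanmean(X[m],0))
```

```text
[0.60817906 0.01295747 0.14634683] [-6.53910871e-01 -3.07161756e+00  6.54834049e-04]
(4375, ((0.48277321457862854, 0.07092853635549545), 0.04102581739425659)) (697, ((0.4831741750240326, 0.07252363115549088), 0.03278538957238197))
[0.48308688 0.07248168 0.01632468]
(5575, ((0.5465677380561829, 0.042262375354766846), 0.04303177818655968)) (929, ((0.5506284832954407, 0.04047926515340805), 0.03917098790407181))
[0.54635178 0.04372574 0.03730719]
```

Request:
apply_moves(
  commands=[
    [0, 0.04, 0, -0.4, 0],
    [0, 0, 0, -0.4, 0],
    [0, 0, 0, -0.25, 0],
    [0, 0, 0, -0.1, 0],
    [0, 0, 0, -0.05, 0],
    [0, 0, 0, -0.04, 0],
    [0, 0, 0, 0, 0],
  ],
)

```text
clock: 5.72
position: [0.6112, 0.0128, 0.0729]
ee_rot: [0.655, 3.072, 0.0]
force: [0.5, 0.0, -0.0]
width: 0.473
gripper_force: 20.0
```

Request:
apply_moves(
  commands=[
    [0, 0, 0, -0.03, 0],
    [0, 0, 0, -0.03, 0],
    [0, 0, 0, 0, 0],
  ],
)

```text
clock: 6.1
position: [0.6112, 0.0128, 0.0694]
ee_rot: [0.655, 3.072, 0.0]
force: [-1.6, -1.0, 4.7]
width: 0.474
gripper_force: 20.0
```

Request:
apply_moves(
  commands=[
    [70, 0, 0, 0, 0],
    [70, 0, 0, 0, 0],
    [70, 0, 0, 0, 0],
    [70, 0, 0, 0.4, 0],
    [70, 0, 0, 0.6, 0],
    [70, 0, 0, 0.6, 0],
    [70, 0, 0, 0.4, 0],
    [80, 0, 0, 0, 0],
  ],
)

```text
clock: 7.1
position: [0.6122, 0.0132, 0.1908]
ee_rot: [0.654, 3.069, 0.002]
force: [-0.6, 0.1, -0.7]
width: 0.762
gripper_force: 0.0
```

Run:
```python
from h import *
s,r,d,X=wcloud();print(s["position"],s["ee_rot"]);print("wrist",cap(X,(.6105,.0136),.122,.03))
p,r,d=cam("top");X=cloud(p,d);X[d<.1]=np.nan;print("top",cap(X,(.6105,.0136),.122,.03))
print(cap(X,(.5923,-.2813),.085,.04))
```

```text
[0.61215354 0.01316478 0.19084325] [6.54023268e-01 3.06915265e+00 1.63969535e-03]
wrist (1493, ((0.6092586517333984, 0.01392586249858141), 0.017741261050105095))
top (65, ((0.6063252687454224, 0.013647625222802162), 0.01635017618536949))
(120, ((0.592906653881073, -0.28205248713493347), 0.018263505771756172))
```

The short vial stands in C with its cap at 122 mm, centred. Next is the tall vial.

Request:
apply_moves(
  commands=[
    [80, -0.04, -0.61, 0, -0.29],
    [80, -0.04, -0.61, 0, -0.29],
    [80, -0.04, -0.61, 0, -0.29],
    [80, -0.04, -0.61, 0, -0.29],
    [80, -0.04, -0.61, 0, -0.29],
    [80, -0.04, -0.61, 0, -0.29],
    [80, -0.04, -0.61, 0, -0.29],
    [80, -0.04, -0.63, 0, -0.27],
    [80, 0, 0, -0.5, 0],
    [80, 0, 0, -0.5, 0],
    [80, 0, 0, 0, 0],
  ],
)

```text
clock: 8.57
position: [0.5893, -0.2805, 0.1252]
ee_rot: [-2.216, -2.218, 0.005]
force: [-0.2, -0.2, -0.1]
width: 0.796
gripper_force: 0.0
```

Run:
```python
from h import *
s,r,d,X=wcloud();print(s["position"],s["ee_rot"]);print("wrist",cap(X,(.5925,-.2815),.085,.04))
```

```text
[ 0.58928775 -0.28053228  0.12523245] [-2.21581307 -2.21811667  0.00457043]
wrist (2104, ((0.5952646136283875, -0.28016453981399536), 0.01888132281601429))
```

Request:
apply_moves(
  commands=[
    [80, 0.07, 0, -0.5, 0],
    [80, 0, 0, -0.5, 0],
    [80, 0, 0, -0.4, 0],
    [80, 0, 0, -0.25, 0],
    [80, 0, 0, 0, 0],
    [0, 0, 0, 0, 0],
    [0, 0, 0, 0, 0],
    [0, 0, 0, 0, 0],
    [0, 0, 0, 0, 0],
    [0, 0, 0, 0, 0],
  ],
  newtons=20,
)

```text
clock: 9.88
position: [0.5963, -0.2814, 0.0305]
ee_rot: [2.22, 2.222, 0.0]
force: [-2.4, -0.2, 6.0]
width: 0.494
gripper_force: 20.0
```

Request:
apply_moves(
  commands=[
    [0, 0, 0, 0.4, 0],
    [0, 0, 0, 0.8, 0],
    [0, 0, 0, 0.9, 0],
    [0, -0.09, 0.6, 0.15, 0.26],
    [0, -0.09, 0.6, 0, 0.26],
    [0, -0.09, 0.6, 0, 0.26],
    [0, -0.09, 0.6, 0, 0.26],
    [0, -0.09, 0.6, 0, 0.26],
    [0, -0.09, 0.6, 0, 0.25],
    [0, -0.09, 0.6, 0, 0.25],
    [0, -0.1, 0.6, 0, 0.25],
    [0, -0.1, 0.6, 0, 0.25],
  ],
)

```text
clock: 11.38
position: [0.5458, 0.0438, 0.1648]
ee_rot: [-0.648, -3.074, 0.0]
force: [0.4, 0.7, -1.2]
width: 0.489
gripper_force: 20.0
```

Request:
apply_moves(
  commands=[
    [0, 0, 0, 0, 0],
    [0, 0, 0, 0, 0],
  ],
)

```text
clock: 11.62
position: [0.5462, 0.042, 0.1647]
ee_rot: [-0.657, -3.072, 0.001]
force: [-1.0, -0.4, -1.2]
width: 0.492
gripper_force: 20.0
```

Request:
apply_moves(
  commands=[
    [0, 0, 0, -0.5, 0],
    [0, 0, 0, -0.5, 0],
    [0, 0, 0, -0.3, 0],
    [0, 0, 0, -0.15, 0],
    [0, 0, 0, -0.08, 0],
    [0, 0, 0, -0.03, 0],
    [0, 0, 0, -0.03, 0],
    [0, 0, 0, 0, 0],
  ],
)

```text
clock: 12.62
position: [0.5464, 0.0428, 0.0698]
ee_rot: [0.655, 3.072, 0.0]
force: [-0.2, -0.5, 0.3]
width: 0.49
gripper_force: 20.0
```

Request:
apply_moves(
  commands=[
    [0, 0, 0, -0.02, 0],
    [0, 0, 0, -0.02, 0],
    [0, 0, 0, -0.02, 0],
    [0, 0, 0, 0, 0],
  ],
)

```text
clock: 13.12
position: [0.5465, 0.0427, 0.0673]
ee_rot: [0.654, 3.071, -0.001]
force: [-5.7, -1.9, 16.7]
width: 0.492
gripper_force: 20.1
```

Request:
apply_moves(
  commands=[
    [0, 0, 0, 0.01, 0],
    [70, 0, 0, 0, 0],
    [70, 0, 0, 0, 0],
    [70, 0, 0, 0, 0],
    [70, 0, 0, 0.4, 0],
    [70, 0, 0, 0.6, 0],
    [70, 0, 0, 0.6, 0],
    [70, 0, 0, 0.5, 0],
    [80, 0, 0, 0, 0],
  ],
)

```text
clock: 14.25
position: [0.5476, 0.0433, 0.1947]
ee_rot: [0.654, 3.069, 0.002]
force: [0.0, 0.5, 0.3]
width: 0.765
gripper_force: 0.0
```

Run:
```python
from h import *
s,r,d,X=wcloud();print(s["position"],s["ee_rot"])
for xy in((.6105,.0136),(.5466,.0428)): print("wrist",cap(X,xy,.122,.03))
p,r,d=cam("top");X=cloud(p,d);X[d<.1]=np.nan
print("flask",cap(X,(.4089,.3109),.106,.03),"pot",cap(X,(.607,.321),.034,.03))
for n,(u,v) in dict(yellow=(187,158),pinkjar=(180,268)).items(): print(n,X[v,u])
```

```text
[0.5475631  0.04326388 0.19469611] [6.54124253e-01 3.06865571e+00 2.09770115e-03]
wrist (334, ((0.60280442237854, 0.017787955701351166), 0.015886949375271797))
wrist (1632, ((0.5447522401809692, 0.04344852268695831), 0.0188351608812809))
flask (54, ((0.4093568027019501, 0.3118489980697632), 0.011273814365267754)) pot (72, ((0.6059476137161255, 0.32114869356155396), 0.014936118386685848))
yellow [0.68738577 0.40880306 0.01249491]
pinkjar [0.34484363 0.39891449 0.06176766]
```

The tall vial stands in B, level. Next is the pot, keeping this yaw with the fingers opened to 60% so they clear the pink and yellow neighbours.

Request:
apply_moves(
  commands=[
    [60, 0.12, 0.58, 0, 0],
    [60, 0.12, 0.58, 0, 0],
    [60, 0.12, 0.58, 0, 0],
    [60, 0.12, 0.58, 0, 0],
    [60, 0.12, 0.58, 0, 0],
    [60, 0.12, 0.58, 0, 0],
    [60, 0.12, 0.58, 0, 0],
    [60, 0.12, 0.58, 0, 0],
    [60, 0, 0, -0.7, 0],
    [60, 0, 0, -0.7, 0],
    [60, 0, 0, 0, 0],
  ],
)

```text
clock: 15.72
position: [0.6013, 0.3191, 0.1036]
ee_rot: [-0.652, -3.067, 0.01]
force: [-0.6, -0.6, 1.1]
width: 0.599
gripper_force: 0.0
```

Run:
```python
from h import *
s,r,d,X=wcloud();print(s["position"],s["ee_rot"]);print("wrist",cap(X,(.6065,.321),.034,.03))
cv2.imwrite("pics/w3.png",r[...,::-1])
```

```text
[0.60127751 0.31907009 0.10360843] [-0.65246835 -3.06681029  0.00991437]
wrist (986, ((0.6080068945884705, 0.32390597462654114), 0.014486085623502731))
```

View pics/w3.png

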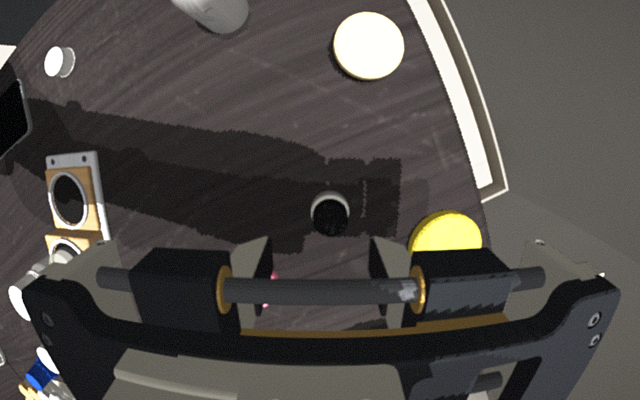

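The wrist view shows the black-capped pot at (330,213) between the fingers, with yellow and pink well clear. Descending.

Request:
apply_moves(
  commands=[
    [60, 0.1, 0.06, -0.5, 0],
    [60, 0, 0, -0.5, 0],
    [60, 0, 0, -0.3, 0],
    [60, 0, 0, -0.2, 0],
    [60, 0, 0, 0, 0],
    [60, 0, 0, 0, 0],
  ],
  newtons=15,
)

```text
clock: 16.52
position: [0.6104, 0.3253, 0.0197]
ee_rot: [0.655, 3.072, 0.002]
force: [-0.3, 0.4, 0.3]
width: 0.601
gripper_force: 0.0
```

Request:
apply_moves(
  commands=[
    [60, -0.04, -0.03, -0.1, 0],
    [60, 0, 0, -0.09, 0],
    [60, 0, 0, 0, 0],
    [0, 0, 0, 0, 0],
    [0, 0, 0, 0, 0],
    [0, 0, 0, 0, 0],
    [0, 0, 0, 0, 0],
    [0, 0, 0, 0, 0],
  ],
  newtons=15,
)

```text
clock: 17.52
position: [0.6075, 0.3231, 0.0073]
ee_rot: [0.655, 3.072, 0.0]
force: [-0.2, 0.4, 0.3]
width: 0.339
gripper_force: 15.0
```

Request:
apply_moves(
  commands=[
    [0, 0, 0, 0.4, 0],
    [0, 0, 0, 0.9, 0],
    [0, 0, 0, 0.95, 0],
    [0, 0.12, -0.63, 0, 0],
    [0, 0.12, -0.63, 0, 0],
    [0, 0.12, -0.63, 0, 0],
    [0, 0.12, -0.63, 0, 0],
    [0, 0.12, -0.63, 0, 0],
    [0, 0.13, -0.63, 0, 0],
    [0, 0.13, -0.62, 0, 0],
    [0, 0.13, -0.62, 0, 0],
    [0, 0.12, -0.61, 0, 0],
  ],
)

```text
clock: 19.02
position: [0.674, -0.0162, 0.1421]
ee_rot: [-0.655, -3.072, 0.0]
force: [-0.1, -0.2, 0.1]
width: 0.342
gripper_force: 15.0
```

Request:
apply_moves(
  commands=[
    [0, 0, 0, 0, 0],
    [0, 0, 0, 0, 0],
  ],
)

```text
clock: 19.27
position: [0.6737, -0.0141, 0.1421]
ee_rot: [-0.654, -3.072, -0.001]
force: [0.0, 0.1, -1.2]
width: 0.342
gripper_force: 15.0
```

Now down from 0.142 to 0.0953 (0.78 units), the last part slowly.

Request:
apply_moves(
  commands=[
    [0, 0, 0, -0.3, 0],
    [0, 0, 0, -0.25, 0],
    [0, 0, 0, -0.1, 0],
    [0, 0, 0, -0.05, 0],
    [0, 0, 0, -0.03, 0],
    [0, 0, 0, 0, 0],
    [0, 0, 0, 0, 0],
  ],
)

```text
clock: 20.15
position: [0.6742, -0.0148, 0.0987]
ee_rot: [0.655, 3.072, 0.0]
force: [1.3, 0.5, 0.4]
width: 0.339
gripper_force: 15.0
```

Request:
apply_moves(
  commands=[
    [0, 0, 0, -0.02, 0],
    [0, 0, 0, -0.02, 0],
    [0, 0, 0, -0.015, 0],
    [0, 0, 0, 0, 0],
  ],
)

```text
clock: 20.65
position: [0.674, -0.0148, 0.0952]
ee_rot: [0.655, 3.073, -0.0]
force: [-1.4, -0.9, 2.4]
width: 0.341
gripper_force: 15.0
```

Request:
apply_moves(
  commands=[
    [60, 0, 0, 0, 0],
    [60, 0, 0, 0, 0],
    [60, 0, 0, 0, 0],
    [60, 0, 0, 0.4, 0],
    [60, 0, 0, 0.6, 0],
    [60, 0, 0, 0.6, 0],
    [80, 0, 0, 0, 0],
    [80, 0, 0, 0, 0],
  ],
)

```text
clock: 21.65
position: [0.6737, -0.015, 0.1905]
ee_rot: [-0.655, -3.072, 0.001]
force: [0.6, 0.3, -0.8]
width: 0.764
gripper_force: 0.0
```

Run:
```python
from h import *
s,r,d,X=wcloud();print(s["position"])
for xy in((.6744,-.0148),(.6105,.0136)): print("wrist",cap(X,xy,.122,.03))
```

```text
[ 0.67367984 -0.01501079  0.19045788]
wrist (1000, ((0.6743865609169006, -0.014980119653046131), 0.014637290500104427))
wrist (1743, ((0.6093780398368835, 0.013976799324154854), 0.017615605145692825))
```

The pot is level in D. Now the flask.

Request:
apply_moves(
  commands=[
    [80, -0.49, 0.6, 0, 0],
    [80, -0.49, 0.6, 0, 0],
    [80, -0.49, 0.6, 0, 0],
    [80, -0.49, 0.6, 0, 0],
    [80, -0.49, 0.61, 0, 0],
    [80, -0.49, 0.61, 0, 0],
    [80, -0.49, 0.61, 0, 0],
    [80, -0.49, 0.61, 0, 0],
    [80, -0.48, 0.6, 0, 0],
    [80, 0, 0, -0.5, 0],
    [80, 0, 0, 0, 0],
    [80, 0, 0, 0, 0],
  ],
)

```text
clock: 23.2
position: [0.4103, 0.3111, 0.1611]
ee_rot: [-0.656, -3.072, 0.001]
force: [0.2, -0.4, 0.7]
width: 0.798
gripper_force: 0.0
```

Run:
```python
from h import *
s,r,d,X=wcloud();print(s["position"],s["ee_rot"]);print("wrist",cap(X,(.4095,.3115),.106,.03))
cv2.imwrite("pics/w4.png",r[...,::-1])
```

```text
[0.41033269 0.31105661 0.16108519] [-6.56082696e-01 -3.07175324e+00  9.39663718e-04]
wrist (721, ((0.40988513827323914, 0.31436747312545776), 0.011608712375164032))
```

View pics/w4.png

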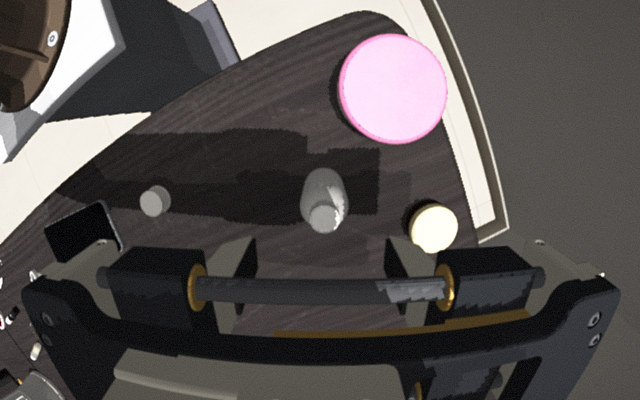

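Wrist view: the flask's cap is at (323,215), centred between the fingers. The amber jar at (434,228) is outside the right finger, and the tips will stay above its lid.

Request:
apply_moves(
  commands=[
    [80, 0, 0.02, -0.5, 0],
    [80, 0, 0, -0.5, 0],
    [80, 0, 0, -0.5, 0],
    [80, 0, 0, -0.3, 0],
    [80, 0, 0, 0, 0],
    [80, 0, 0, 0, 0],
  ],
)

```text
clock: 24.0
position: [0.4106, 0.3133, 0.0541]
ee_rot: [0.655, 3.072, 0.002]
force: [0.9, 1.2, 0.8]
width: 0.798
gripper_force: 0.0
```

Request:
apply_moves(
  commands=[
    [80, 0, 0, -0.1, 0],
    [80, 0, 0, -0.07, 0],
    [80, 0, 0, 0, 0],
    [0, 0, 0, 0, 0],
    [0, 0, 0, 0, 0],
    [0, 0, 0, 0, 0],
    [0, 0, 0, 0, 0],
    [0, 0, 0, 0, 0],
    [0, 0, 0, 0, 0],
  ],
  newtons=20,
)

```text
clock: 25.12
position: [0.41, 0.3128, 0.0429]
ee_rot: [0.655, 3.073, 0.0]
force: [-0.1, 0.5, -0.6]
width: 0.439
gripper_force: 19.9
```

Request:
apply_moves(
  commands=[
    [0, 0, 0, 0.2, 0],
    [0, 0, 0, 0.5, 0],
    [0, 0, 0, 0.6, 0],
    [0, 0, 0, 0.4, 0],
    [0, 0.15, -0.5, 0, 0],
    [0, 0.15, -0.5, 0, 0],
    [0, 0.15, -0.5, 0, 0],
    [0, 0.15, -0.5, 0, 0],
    [0, 0.15, -0.5, 0, 0],
    [0, 0.15, -0.5, 0, 0],
    [0, 0.15, -0.5, 0, 0],
    [0, 0.16, -0.52, 0, 0],
  ],
)

```text
clock: 26.62
position: [0.4828, 0.0708, 0.1457]
ee_rot: [0.654, 3.072, 0.0]
force: [0.9, -0.2, -0.8]
width: 0.441
gripper_force: 19.9
```

Request:
apply_moves(
  commands=[
    [0, 0, 0, 0, 0],
    [0, 0, 0, 0, 0],
  ],
)

```text
clock: 26.88
position: [0.4825, 0.0721, 0.1454]
ee_rot: [0.655, 3.072, 0.001]
force: [1.2, -0.4, -0.7]
width: 0.44
gripper_force: 19.9
```

Run:
```python
from h import *
s,r,d,X=wcloud();print(s["position"],s["ee_rot"],s["width"])
cv2.imwrite("pics/w5.png",r[...,::-1])
```

```text
[0.48248756 0.07212424 0.14536211] [6.54528256e-01 3.07234247e+00 8.83802433e-04] 0.4402817961341419
```

View pics/w5.png

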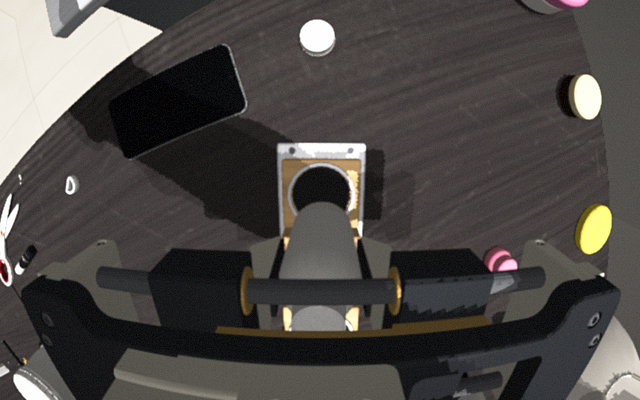

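The flask is held upright, its base in line with well A at (320,190). Lowering.

Request:
apply_moves(
  commands=[
    [0, 0, 0, -0.4, 0],
    [0, 0, 0, -0.4, 0],
    [0, 0, 0, -0.3, 0],
    [0, 0, 0, -0.15, 0],
    [0, 0, 0, -0.07, 0],
    [0, 0, 0, -0.03, 0],
    [0, 0, 0, 0, 0],
    [0, 0, 0, 0, 0],
  ],
)

```text
clock: 27.92
position: [0.4829, 0.0716, 0.0642]
ee_rot: [0.655, 3.072, 0.0]
force: [-0.3, 0.2, -1.7]
width: 0.444
gripper_force: 19.9
```

Request:
apply_moves(
  commands=[
    [0, 0, 0, -0.03, 0],
    [0, 0, 0, -0.02, 0],
    [0, 0, 0, -0.02, 0],
    [0, 0, 0, -0.015, 0],
    [0, 0, 0, 0, 0],
  ],
)

```text
clock: 28.55
position: [0.4826, 0.0716, 0.0588]
ee_rot: [0.655, 3.073, -0.0]
force: [-1.0, -0.4, 1.5]
width: 0.442
gripper_force: 19.9
```

Request:
apply_moves(
  commands=[
    [0, 0, 0, -0.01, 0],
    [0, 0, 0, 0, 0],
  ],
)

```text
clock: 28.8
position: [0.4828, 0.0717, 0.0587]
ee_rot: [0.654, 3.072, 0.0]
force: [-2.2, -0.3, 8.5]
width: 0.44
gripper_force: 20.0
```

Contact at the expected height. Releasing, withdrawing up, then moving aside.

Request:
apply_moves(
  commands=[
    [70, 0, 0, 0, 0],
    [70, 0, 0, 0, 0],
    [70, 0, 0, 0, 0],
    [70, 0, 0, 0.3, 0],
    [70, 0, 0, 0.6, 0],
    [70, 0, 0, 0.7, 0],
    [70, 0, 0, 0.8, 0],
    [70, 0, 0, 0, 0],
  ],
)

```text
clock: 29.8
position: [0.4846, 0.0724, 0.2054]
ee_rot: [0.654, 3.067, 0.003]
force: [0.1, 0.0, -0.4]
width: 0.699
gripper_force: 0.0
```

Request:
apply_moves(
  commands=[
    [70, -0.2, -0.7, 0.2, 0],
    [70, -0.2, -0.8, 0, 0],
    [70, -0.2, -0.8, 0, 0],
    [70, -0.2, -0.8, 0, 0],
    [70, -0.2, -0.8, 0, 0],
    [70, 0, -0.8, 0, 0],
    [70, 0, 0, 0, 0],
    [70, 0, 0, 0, 0],
  ],
)

```text
clock: 30.8
position: [0.4223, -0.2097, 0.2134]
ee_rot: [-0.654, -3.072, -0.001]
force: [0.4, 0.7, 0.2]
width: 0.699
gripper_force: 0.0
```

Run:
```python
from h import *
p,r,d=cam("top");X=cloud(p,d);X[d<.1]=np.nan
for n,xy,h in [("A",(.483,.0715),.122),("B",(.5466,.0428),.122),("C",(.6105,.0136),.122),("D",(.6744,-.0148),.122),("amber",(.4936,.4014),.032),("tube",(.478,-.421),.0172),("pink",(.6456,.231),.034),("blue",(.6617,-.2034),.085)]:
    q=cap(X,xy,h,.03);m=(abs(X[...,2]-h)<.01)&(np.hypot(X[...,0]-xy[0],X[...,1]-xy[1])<.02);print(n,q,np.nanmedian(X[m][:,2]) if m.any() else 0)
cv2.imwrite("pics/t9.png",cv2.resize(r[110:290,165:500],None,fx=2.3,fy=2.3)[...,::-1])
```

```text
A (53, ((0.4808066487312317, 0.07015331834554672), 0.011136547662317753)) 0.12127474117692072
B (134, ((0.5433918237686157, 0.040629152208566666), 0.018490100279450417)) 0.12129940031337982
C (116, ((0.6073246002197266, 0.011468741111457348), 0.01766887493431568)) 0.1212838295147638
D (75, ((0.6728011965751648, -0.017493722960352898), 0.01432252861559391)) 0.12120958823610217
amber (242, ((0.49362245202064514, 0.4019024968147278), 0.02681192383170128)) 0.031891358296705974
tube (0, None) 0
pink (68, ((0.6462017297744751, 0.23137472569942474), 0.014120633713901043)) 0.03310740724308481
blue (119, ((0.6629106402397156, -0.2032696008682251), 0.01853017322719097)) 0.08396301507614212
```

View pics/t9.png

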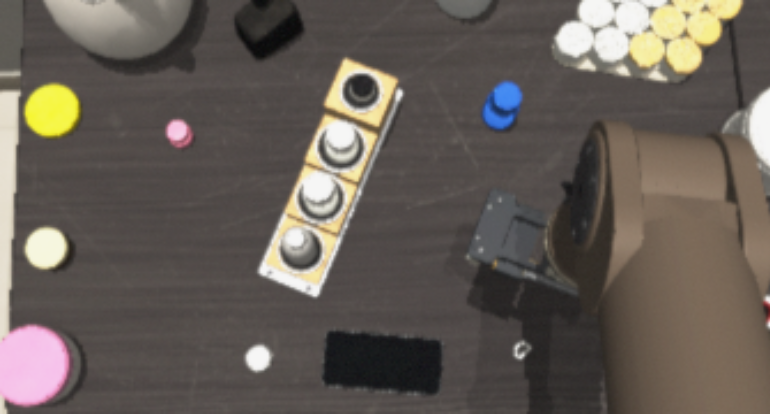

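All four containers stand upright, centred and level at about 121 mm in their wells: crop (300,245), (322,195), (341,143) and (361,90). The jar and the look-alikes have not moved. The tube is hidden under the arm in this view, and nothing went near it. Handing in.

```bash
python3 -c "
from cell import arm; print(arm.sign_off())"
```

```text
the job is handed in; nothing more can be done
None
```

The job is handed in: flask, tall vial, short vial and pot stand upright in wells A to D with their caps level within 0.1 mm by the top camera; the amber jar has not moved, and the sample tube was never approached but was hidden by the arm in the final check.

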